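# Fetch the lint trap from behind the laundry things

### The job

The green lint trap must go into the sink drain before the washer runs, but on the cabinet shelf it is walled in by the detergent tub, the softener bottle and the peg basket. Stand those three upright on the teal drip mat first, then fit the trap fully home and flat in the drain hole, and only then put the three back upright on the shelf, each exactly where it stood at the start. Drop nothing, tip nothing over, and leave the blue scoop and the amber jar on the shelf where they are.

Things in the scene. Friction and masses are not known exactly. Their poses are not given: they have to be found in the camera images.
- tub: Loose closed white detergent tub, orange lid and band, 0.38 to 0.65 kg. Round, 96 mm across, lid 100 mm across, lid top 90 mm above the underside; on it an orange grip bar 64 mm long (its x), 16 mm thick (its y), from 90 to 112 mm height. Origin: centre of the underside, z up. Starts on the shelf in one of three places round the trap.
- basket: Loose round stainless wire basket full of coloured pegs, 0.26 to 0.46 kg. 94 mm across, rim at 88 mm, pegs to 100 mm; its stiff upright handle has a black grip sleeve 58 mm long (its x), 14 mm thick (its y), from 128 to 142 mm above the underside. Origin: centre of the underside, z up. Starts on the shelf in another of the three places.
- bottle: Loose lilac softener bottle with white cap, 0.33 to 0.6 kg. Round, 84 mm across, shoulder from 92 to 116 mm; cap 34 mm across, from 120 to 150 mm above the underside. Origin: centre of the underside, z up. Starts on the shelf in the third place.
- trap: Loose round green lint trap, about 60 g: skirt 46 mm across and 10 mm deep (enters the drain), then a flange 72 mm across, 10 to 14 mm up, with dark slots, and on top a grip fin 36 mm long (its x), 10 mm thick (its y), from 14 to 34 mm. Origin: centre of the skirt's underside, z up. Stands on its skirt on the shelf, 1 to 14 mm clear of the three things.
- sink: Fixed steel sink, 260 (its x) by 190 mm, rim 72 mm high. Inner floor 22 mm above the worktop; in its middle a round drain hole, 56 mm across, 3 mm chamfer, 22 mm deep. Origin: on the hole's axis at worktop level, z up. Trap home: flange on the floor, trap's origin 12 mm above this one. Tap (145 mm high) and hose at the +x rim, 95 mm or more from the axis. Sink and mat swap places.
- mat: Fixed flat teal rubber drip mat, 260 mm (its x) by 200 mm (its y), 4 mm thick, beside the sink. Origin: centre of its underside, z up. Empty at the start, with room for the three things. Other worktop things (soap, brush, pot, cartons up to 220 mm high) stand beyond x = 0.75 or y = -0.55.
- shelf: Fixed white pull-out shelf, 320 (its x) by 280 mm, board top at 30 mm, lip 12 mm higher along front and ends. Origin: under its centre at worktop level. Front edge to -y; 141 to 165 mm behind the origin (+y) is the front of an open white cabinet, 245 mm high, 400 mm wide, door folded back to +x. The three places: before the trap and at its two sides, about 90 mm from its centre.
- scoop: Loose blue scoop lying behind the trap on the shelf, to be left alone: an open cup 58 x 50 mm, 40 mm high, with a flat handle 75 mm long towards its +x. Origin: on the underside level, near the cup's handle end (the cup reaches 59 mm to its -x), z up.
- jar: Loose small amber jar with black lid, 46 mm across, 65 mm high, at the back -x corner of the shelf, to be left alone. Origin: centre of the underside, z up.
There are look-alikes about, which are no part of the job. There is more than one size of the bottle; the job needs the middle-sized.

How it is judged:
On the way, in this order (a step that is already met when the one before it is completed fails the run):
1. tub, bottle and basket all stand upright on the mat, the trap still at its place on the shelf (x of tub in the frame of mat between -0.12 and 0.12 m and y of tub in the frame of mat between -0.09 and 0.09 m and z of each of tub, basket, bottle in the frame of mat below 0.012 m and angle between each of tub, basket, bottle's own z axis and vertical below 0.1 rad and linear speed of each of tub, basket, bottle below 0.05 m/s and x of basket in the frame of mat between -0.12 and 0.12 m and y of basket in the frame of mat between -0.09 and 0.09 m and x of bottle in the frame of mat between -0.12 and 0.12 m and y of bottle in the frame of mat between -0.09 and 0.09 m and distance of trap from where it was at the start of the episode below 0.04 m), for 0.2 s.
2. the trap sits fully home in the drain, the tub, bottle and basket still waiting on the mat (z of trap in the frame of sink below 0.0145 m and horizontal distance between trap and sink below 0.009 m and angle between trap's own z axis and vertical below 0.08 rad and x of tub in the frame of mat between -0.12 and 0.12 m and y of tub in the frame of mat between -0.09 and 0.09 m and z of each of tub, basket, bottle in the frame of mat below 0.012 m and angle between each of tub, basket, bottle's own z axis and vertical below 0.1 rad and linear speed of each of tub, basket, bottle below 0.05 m/s and x of basket in the frame of mat between -0.12 and 0.12 m and y of basket in the frame of mat between -0.09 and 0.09 m and x of bottle in the frame of mat between -0.12 and 0.12 m and y of bottle in the frame of mat between -0.09 and 0.09 m), for 0.2 s.
At the end, for the whole second after the job is handed in: The trap sits flat in the drain hole (its origin within 9 mm of the hole's axis and less than 14.5 mm above the sink's origin), and tub, bottle and basket each stand upright within 15 mm of where they stood at the start; all four released and at rest (z of trap in the frame of sink below 0.0145 m and horizontal distance between trap and sink below 0.009 m and angle between each of trap, tub, basket, bottle's own z axis and vertical below 0.08 rad and distance of each of tub, basket, bottle from where it was at the start of the episode below 0.015 m and linear speed of each of tub, basket, bottle, trap below 0.02 m/s and contact force between each of tub, basket, bottle, trap and the fingers below 0.05 N); the robot touches nothing.
It fails at once if the scoop or the jar is moved by more than 25 mm or tipped (distance of any of scoop, jar from where it was at the start of the episode above 0.025 m or angle between any of scoop, jar's own z axis and vertical above 0.4 rad).
It fails at once if the tub, bottle, basket or trap is tipped over (angle between any of tub, basket, bottle, trap's own z axis and vertical above 0.8 rad).
It fails at once if the tub, bottle, basket or trap is dropped (falls freely faster than 0.7 m/s, about 25 mm) ((linear speed of tub above 0.7 m/s and contact force between tub and the fingers below 0.01 N) or (linear speed of basket above 0.7 m/s and contact force between basket and the fingers below 0.01 N) or (linear speed of bottle above 0.7 m/s and contact force between bottle and the fingers below 0.01 N) or (linear speed of trap above 0.7 m/s and contact force between trap and the fingers below 0.01 N)).
It also fails if it takes over 141 s, if anything falls off the work surface, if the arm or the gripper's body presses on something with over 40 N, if the wrist force passes 120 N, or if a joint passes its speed limit or range.

### The arm

A 7-joint arm with a two-finger parallel gripper is mounted at the origin on the work surface. World frame = base frame: x ahead of the robot, y to its left, z up, the work surface at z = 0. Lengths are in m, angles in rad, forces in N, time in s.
With the tool pointing down it reaches from about 0.425 to 0.925 m from the base axis. Payload 6.8 kg.
Tool frame: the origin (TCP) lies on the front face of the gripper's body, between the roots of the fingers; the fingertips stand 73 mm ahead of it and the grasp point (between the pads) lies 54 mm ahead of it (env.nose_length is the distance from the TCP to the fingertips, in m); z points along the fingers, y is the line along which they close (so a half turn about z gives the same grasp; the last joint's range is limited). The gripper opens to 85 mm and grips with 20 to 120 N. Pads are 22 mm wide; open, the fingers measure 114 mm over their backs; the gripper's body (76 mm by 85 mm) begins 54 mm behind the grasp point. The pads swing forward as they close: fully open they stand 13 mm farther back than shut.
Start: joints at [-1.272, 0.477, 0.022, 1.555, -0.011, 1.109, -0.083], TCP at [0.267, 0.62, 0.304] pointing down, gripper open.
Joint ranges: [-2.96, 2.96], [-0.34, 2.1], [-1.41, 1.46], [0.24, 2.44], [-1.37, 4.51], [0.17, 1.92], [-2.96, 2.96]. Speed limits (rad/s): [2.39, 2.39, 3.14, 3.14, 3.14, 3.14, 3.14].

### API

Orientations are given as a unit quaternion [w, x, y, z].
In Python, from cell import env, kin, camera, calibration, job gives the robot as it stands. The module is installed in compiled form; this text tells all that it offers. Calls block until the motion is done:
- env.reach(position, orientation): joint-space move of the TCP to a pose.
- env.movel(position, velocity=0.15, rot=None, stop_force=None): straight line of the TCP; rot=None keeps the orientation; velocity is the mean speed in m/s. With stop_force (N) it stops when the force on the tool has changed by that much, and returns True; else False.
- env.goto_joints(angles): joint-space move.
- env.grip(opening, f_grip=None): finger opening in m; f_grip is the grip in N (None keeps the last); returns when the fingers have stopped.
- env.dwell(seconds).
- kin.inverse_kinematics(position, orientation): joint angles nearest the present ones, or None.
- env.get_state(): the state.
- camera(name): name is "scene" or "top" or "wrist"; returns (picture, depth): 384x512x3 uint8, blue, green, red; 384x512 float32, m along the optical axis (not along the pixel's ray), 0 where there is no reading.
- calibration(name): a dict with "fx", "fy", "cx", "cy" (pixels), "rvec" (rotation vector, rad) and "tvec" (3), from world to camera coordinates, as OpenCV has them. Camera axes: x right, y down, z forward; pixel columns grow to the right and rows downward; lengths in m; the calibration is good to about 2 mm. The wrist camera is an equidistant fisheye: a pixel r from the principal point sees the ray r / f radians off the axis. A picture is of the moment at which its call begins: read the wrist's pose just before it. calibration takes no time and is no camera call; for the wrist camera it gives the pose at the moment of the call.
A pose or a line that the arm cannot do raises env.PlanningError and nothing moves.
- job.job_done(): hands the job in; it is judged then, once.
The state is a dict: "time": time; "qpos": joint angles; "joint_velocities": joint speeds; "joint_torque": joint torques, N m; "tcp_pos": TCP position; "orientation": TCP orientation; "force": force on the tool from outside, world axes, zero at the start; "torque": the same for the moment, N m; "opening": finger opening in m; "gripper_force": force on a finger pad.
Only numpy, scipy, OpenCV 4.12 (cv2) and the standard library are available. Lean on these libraries where they do the work, as an engineer would, in place of code of your own. Each camera call takes 0.05 s, during which the arm holds its last target. There are 200 camera calls.

## Working session

There is one attempt and no reset: what is moved stays moved. The work goes in short steps, each a Python script; the robot and the scene stay as the last script left them, time stands still between calls to the robot, and variables do not carry over. Pictures are saved under pics/ and viewed, at most 14 in all, crops included, and the job is handed in when it is done.

```bash
mkdir -p pics; ls
cat > h.py <<'E'
import numpy as np, cv2
from cell import env, kin, camera, calibration, job
def save(n,f):
    im,d=camera(n); cv2.imwrite(f'pics/{f}.png',im); np.savez(f'pics/{f}.npz',im=im,d=d); return im,d
def cloud(n,d,c=None):
    c=c or calibration(n); R=cv2.Rodrigues(np.array(c['rvec'],float))[0]; t=np.array(c['tvec'],float).ravel()
    v,u=np.mgrid[:d.shape[0],:d.shape[1]]
    P=np.stack([(u-c['cx'])/c['fx']*d,(v-c['cy'])/c['fy']*d,d],-1)
    return (P-t)@R
E
python3 - <<'E'
from h import *
for n in('scene','top'):
    im,d=save(n,n+'0'); np.save(f'pics/{n}c.npy',cloud(n,d)); print(calibration(n))
s=env.get_state(); print(s['time'],s['tcp_pos'],s['orientation'])
a=cv2.imread('pics/scene0.png');b=cv2.imread('pics/top0.png')
E
```

```text
pics
{'fx': 438.2907053769647, 'fy': 438.2907053769647, 'cx': 259.2026417292688, 'cy': 185.47631064823744, 'rvec': array([ 2.05887685,  1.38969132, -0.503223  ]), 'tvec': array([-0.21956133, -0.35726336,  1.62406997])}
{'fx': 423.9538466079793, 'fy': 423.9538466079793, 'cx': 264.38355759432784, 'cy': 188.54908697890693, 'rvec': array([ 2.14181301, -2.06709189,  0.21307731]), 'tvec': array([0.00443273, 0.56924526, 1.16815499])}
0.1 [0.26691056 0.61953545 0.30299513] [-9.19227067e-05  2.01961111e-01  9.79393181e-01 -8.35853554e-04]
```

View pics/scene0.png

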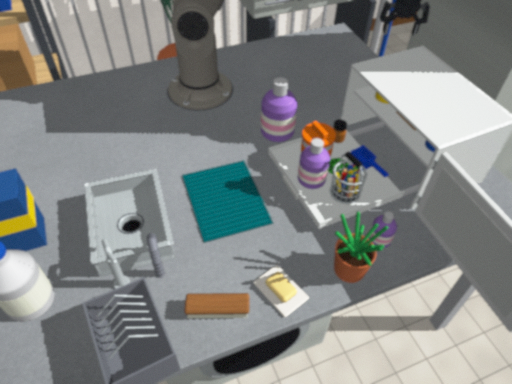

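View pics/top0.png

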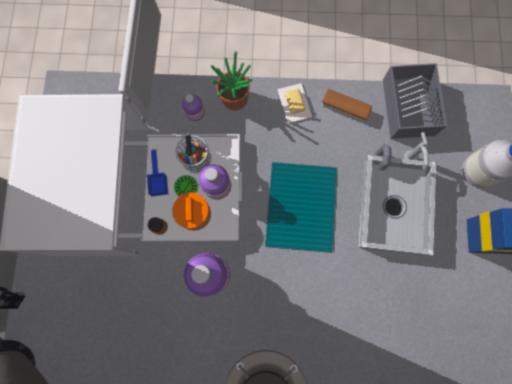

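The top view shows the shelf with the tub at (191,210), the bottle at (213,180), the basket at (192,152), the trap at (186,186), the scoop at (157,184) and the jar at (157,226). The mat is at (302,207) and the drain at (395,207).
Bottle candidates: (213,180) on the shelf, large at (205,273), small at (192,105). I choose (213,180), which is middle-sized and next to the trap. I'll check it in a close crop.

```bash
cat > m.py <<'E'
from h import *
im=cv2.imread('pics/top0.png'); C=np.load('pics/topc.npy')
def p(u,v): return C[v,u].round(3)
for n,(u,v) in dict(cap=(211,175),bigcap=(201,274),smallcap=(190,99),bar=(191,210),sleeve=(188,145),fin=(186,186),jar=(155,225),scoop=(158,190),mat=(302,207),sinkfloor=(380,230),hole=(395,207),shelf=(155,210),desk=(250,300),cab=(60,170)).items(): print(n,p(u,v))
X,Y,Z=C[...,0],C[...,1],C[...,2]
hsv=cv2.cvtColor(im,cv2.COLOR_BGR2HSV)
m=(hsv[...,0]>80)&(hsv[...,0]<97)&(hsv[...,1]>150)&(Z<.02)&(Z>-.01)
print('mat',cv2.minAreaRect(C[m][:,:2].astype(np.float32)),np.median(C[m][:,2]))
def rect(name,m):
    m=cv2.morphologyEx(m.astype(np.uint8),cv2.MORPH_OPEN,np.ones((2,2)))>0
    P=C[m][:,:2].astype(np.float32); r=cv2.minAreaRect(P); print(name,len(P),np.round(r[0],4),np.round(r[1],4),round(r[2],1),P.mean(0).round(4),np.median(Z[m]).round(4))
def near(u,v,r):
    q=np.zeros(Z.shape,np.uint8); cv2.circle(q,(u,v),r,1,-1); return q>0
rect('cap',near(211,175,14)&(Z>.173)&(Z<.186))
rect('bot',near(213,180,24)&(Z>.12)&(hsv[...,0]>120)&(hsv[...,0]<150))
rect('bar',near(191,210,24)&(Z>.133)&(Z<.148))
rect('lid',near(191,210,26)&(Z>.110)&(Z<.148)&(hsv[...,0]<15))
rect('sleeve',near(190,147,28)&(Z>.158)&(Z<.178))
rect('pegs',near(192,152,28)&(Z>.105)&(Z<.178))
rect('trap',near(186,186,18)&(hsv[...,0]>45)&(hsv[...,0]<80)&(hsv[...,1]>100))
rect('fin',near(186,186,14)&(Z>.056)&(Z<.07))
rect('rim',near(398,207,75)&(Z>.066)&(Z<.078)&(X>.35)&(Y<-.2)&(Y>-.5))
rect('floor',near(398,207,75)&(Z>.017)&(Z<.027))
a=cv2.resize(im[85:310,120:320],None,fx=3,fy=3*.0+2.6,interpolation=cv2.INTER_CUBIC); cv2.imwrite('pics/crop.png',a)
b=cv2.resize(im[140:270,350:450],None,fx=4,fy=4,interpolation=cv2.INTER_CUBIC)
E
python3 m.py
```

```text
cap [0.573 0.164 0.185]
bigcap [0.319 0.17  0.204]
smallcap [0.817 0.25  0.111]
bar [0.486 0.218 0.14 ]
sleeve [0.658 0.233 0.171]
fin [0.568 0.252 0.062]
jar [0.447 0.323 0.096]
scoop [0.558 0.339 0.037]
mat [ 0.528 -0.089  0.008]
sinkfloor [ 0.465 -0.317  0.021]
hole [ 0.538 -0.369  0.001]
shelf [0.499 0.344 0.033]
desk [0.252 0.055 0.005]
cab [0.558 0.531 0.246]
mat ((0.5310379266738892, -0.08756842464208603), (0.1959811896085739, 0.25548651814460754), 87.41658782958984) 0.004736211832276974
cap 134 [0.5766 0.1632] [0.0305 0.0301] 11.8 [0.5757 0.1623] 0.1803
bot 693 [0.4557 0.1124] [0.3496 0.0824] 22.6 [0.5687 0.1586] 0.1407
bar 150 [0.4885 0.2218] [0.0605 0.015 ] 3.2 [0.4864 0.2215] 0.1414
lid 1018 [0.4343 0.1223] [0.3222 0.1034] 60.6 [0.4854 0.2201] 0.1211
sleeve 114 [0.6734 0.2352] [0.0917 0.0154] 14.5 [0.6584 0.2314] 0.17
pegs 570 [0.6555 0.2312] [0.1969 0.0948] 26.6 [0.6472 0.2256] 0.1165
trap 317 [0.566  0.2545] [0.0633 0.0681] 77.2 [0.5721 0.2545] 0.0457
fin 34 [0.5722 0.2529] [0.0055 0.027 ] 64.3 [0.5726 0.2522] 0.0624
rim 1455 [ 0.5121 -0.2433] [0.3063 0.5659] 10.5 [ 0.5256 -0.3657] 0.0717
floor 3862 [ 0.4305 -0.3125] [0.3244 0.6042] 48.5 [ 0.5344 -0.3708] 0.0225
```

View pics/crop.png

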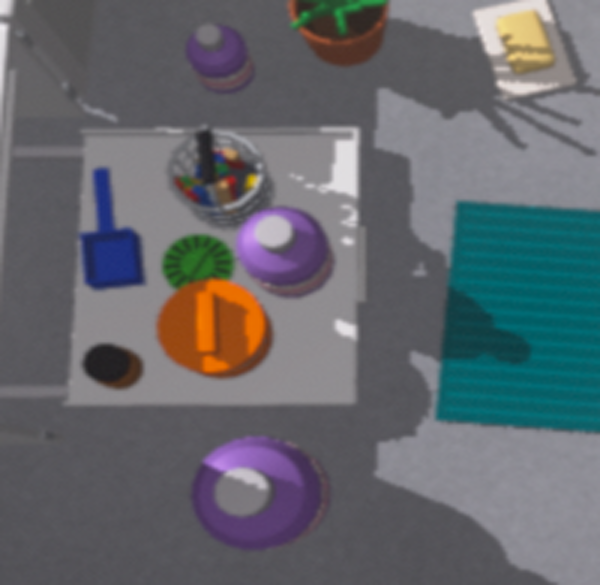

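The crop confirms the choice: cap top z=0.180 (30+150 mm, on the shelf). The large one (0.204) and the small one (0.111) stand on the worktop. Next I'll refine with rays cut at known heights.

```bash
cat >> h.py <<'E'
def ray(n,uv,z,c=None):
    c=c or calibration(n); R=cv2.Rodrigues(np.array(c['rvec'],float))[0]; o=-R.T@np.array(c['tvec'],float).ravel()
    uv=np.asarray(uv,float).reshape(-1,2); a=(uv-[c['cx'],c['cy']])/[c['fx'],c['fy']]
    if n=='wrist':
        r=np.linalg.norm(a,axis=1,keepdims=True); d=np.c_[a/np.maximum(r,1e-9)*np.sin(r),np.cos(r)]
    else: d=np.c_[a,np.ones(len(a))]
    w=d@R; return (o+w*((z-o[2])/w[:,2])[:,None])[:,:2]
def quat(psi): return [0,np.cos(psi/2),np.sin(psi/2),0]
E
cat > m2.py <<'E'
from h import *
f=np.load('pics/top0.npz'); im=f['im']; C=np.load('pics/topc.npy'); Z=C[...,2]; hsv=cv2.cvtColor(im,cv2.COLOR_BGR2HSV); H,S,V=[hsv[...,i].astype(int) for i in range(3)]
def near(u,v,r):
    q=np.zeros(Z.shape,np.uint8); cv2.circle(q,(u,v),r,1,-1); return q>0
def fit(name,m,z):
    m=cv2.morphologyEx(m.astype(np.uint8),cv2.MORPH_OPEN,np.ones((2,2)))
    k,l,st,_=cv2.connectedComponentsWithStats(m); i=1+np.argmax(st[1:,4]); v,u=np.nonzero(l==i)
    P=ray('top',np.c_[u,v],z).astype(np.float32); r=cv2.minAreaRect(P)
    e=np.linalg.eigh(np.cov(P.T))[1][:,1]
    print(name,len(P),'rect',np.round(r[0],4),np.round(r[1],4),'yaw',np.degrees(np.arctan2(e[1],e[0])).round(1),'mean',P.mean(0).round(4),'px',u.mean().round(1),v.mean().round(1))
fit('cap',near(211,175,14)&(S<80)&(V>100),.180)
fit('capZ',near(211,175,14)&(Z>.165),.180)
fit('bar',near(191,210,24)&(Z>.130)&(Z<.15),.142)
fit('barV',near(191,210,22)&(H<15)&(V>220),.142)
fit('lid',near(191,210,28)&(H<15)&(S>180),.120)
fit('sleeve',near(188,147,14)&(V<60)&(Z>.15),.172)
fit('sleeveV',near(188,147,14)&(V<50),.172)
fit('bot',near(213,180,24)&(H>120)&(H<150)&(S>60),.10)
fit('trap',near(186,186,16)&(H>45)&(H<75)&(S>120),.044)
fit('hole',near(393,206,14)&(V<50),.022)
fit('mat',(H>80)&(H<97)&(S>150)&(Z<.02),.004)
fit('jar',near(156,226,12)&(V<60),.095)
fit('sinkin',near(398,207,45)&(np.abs(Z-.022)<.006),.022)
for n,uv,z in [('cabfront',[(125,97),(119,251)],.245),('shelf corners',[(241,136),(240,240),(142,240),(147,136)],.042),('sinkrim',[(372,157),(436,162),(362,248),(433,256)],.072)]: print(n,ray('top',uv,z).round(3).tolist())
e=cv2.resize(np.hstack([im[165:250,355:435],im[130:215,150:230]]),None,fx=5,fy=5,interpolation=cv2.INTER_CUBIC); cv2.imwrite('pics/crop2.png',e)
for p,z in [((.575,.162),.5),((.575,.162),.224),((.655,.233),.45),((.49,.222),.2),((.54,-.37),.1),((.46,-.05),.45)]:
    for psi in (0,np.pi): 
        q=kin.inverse_kinematics([*p,z],quat(psi)); print(p,z,round(psi,1),None if q is None else np.round(q,2))
E
python3 m2.py
```

```text
cap 145 rect [0.5754 0.1627] [0.0328 0.0336] yaw 143.5 mean [0.5749 0.1628] px 211.7 174.9
capZ 139 rect [0.5747 0.162 ] [0.0325 0.0319] yaw -156.2 mean [0.5747 0.1619] px 212.0 175.0
bar 158 rect [0.4872 0.2204] [0.063  0.0161] yaw -173.4 mean [0.4859 0.2207] px 189.9 209.9
barV 179 rect [0.4997 0.1972] [0.0737 0.0408] yaw 47.9 mean [0.5037 0.1981] px 198.7 203.7
lid 963 rect [0.4866 0.2197] [0.0959 0.0934] yaw -145.4 mean [0.4858 0.2199] px 191.6 211.3
sleeve 83 rect [0.6536 0.2281] [0.0542 0.0118] yaw -171.1 mean [0.6522 0.2282] px 189.6 147.0
sleeveV 60 rect [0.6549 0.2277] [0.0512 0.009 ] yaw -170.3 mean [0.6533 0.2279] px 189.8 146.6
bot 564 rect [0.579  0.1655] [0.0844 0.082 ] yaw 71.3 mean [0.5761 0.1641] px 214.9 181.4
trap 282 rect [0.5754 0.2567] [0.0492 0.0637] yaw 111.9 mean [0.5734 0.2556] px 186.2 185.5
hole 171 rect [ 0.532  -0.3585] [0.0383 0.0425] yaw -160.5 mean [ 0.5325 -0.3592] px 393.7 207.7
mat 5403 rect [ 0.5281 -0.0903] [0.1956 0.2548] yaw 177.0 mean [ 0.5255 -0.0905] px 302.3 208.2
jar 171 rect [0.4464 0.3189] [0.0419 0.0353] yaw 73.8 mean [0.4466 0.3187] px
[... 401 characters left out ...]
9  0.23  0.27  1.48 -0.06  1.44  1.25]
(0.575, 0.162) 0.224 0 [-0.87  0.51  0.67  1.86 -0.4   0.91 -1.59]
(0.575, 0.162) 0.224 3.1 [-0.5   0.44  0.16  1.83 -0.09  0.88  1.27]
(0.655, 0.233) 0.45 0 [-0.89  0.5   0.73  1.34 -0.33  1.43 -1.74]
(0.655, 0.233) 0.45 3.1 [-0.55  0.43  0.18  1.31 -0.08  1.41  1.2 ]
(0.49, 0.222) 0.2 0 [-1.05  0.45  0.65  2.01 -0.38  0.8  -1.75]
(0.49, 0.222) 0.2 3.1 [-0.62  0.38  0.1   1.98 -0.05  0.78  1.08]
(0.54, -0.37) 0.1 0 [-0.06  0.88  0.86  1.78 -0.85  0.89 -0.38]
(0.54, -0.37) 0.1 3.1 [ 0.18  0.73  0.47  1.77 -0.46  0.75  2.46]
(0.46, -0.05) 0.45 0 [-0.89 -0.06  0.85  1.87  0.05  1.31 -1.63]
(0.46, -0.05) 0.45 3.1 [-0.69 -0.04  0.66  1.87  0.02  1.31  1.53]
```

View pics/crop2.png

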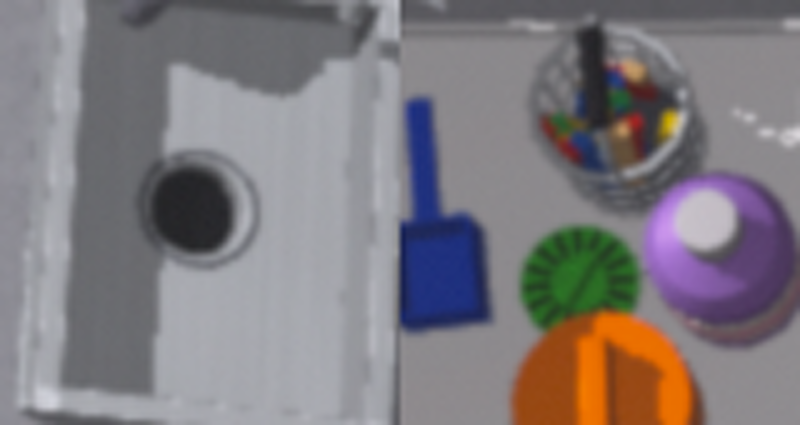

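Choice confirmed: middle bottle at (213,180). The hole ring is centred near pixel (395,206). Moving the bottle first.

```bash
cat >> h.py <<'E'
SH={'bottle':(.575,.1625,.030,.193,np.pi),'tub':(.487,.2205,.030,.167,np.pi+.09),'basket':(.657,.2285,.030,.189,np.pi+.15)}
MAT={'bottle':(.525,-.140),'tub':(.460,-.047),'basket':(.600,-.054)}
def st(t=''):
    s=env.get_state(); print(t,round(s['time'],1),np.round(s['tcp_pos'],4),'open',round(s['opening'],4),'F',np.round(s['force'],1),round(float(s['gripper_force']),1)); return s
def pick(x,y,ztcp,psi,op,up,f=70):
    env.grip(op)
    env.reach([x,y,max(ztcp+.06,.26)],quat(psi))
    hit=env.movel([x,y,ztcp],velocity=.15,stop_force=8); st(f'down hit={hit}')
    env.grip(0,f); s=st('closed'); z=s['tcp_pos'][2]
    env.movel([x,y,ztcp+up],velocity=.2); st('lift'); return z
def place(x,y,ztcp,psi,up,op=.055,dz=.004):
    env.reach([x,y,ztcp+up],quat(psi))
    env.movel([x,y,ztcp+.012],velocity=.25)
    hit=env.movel([x,y,ztcp-dz],velocity=.04,stop_force=5); st(f'placed hit={hit}')
    env.grip(op); st('open')
    z=env.get_state()['tcp_pos'][2]
    env.movel([x,y,z+.09],velocity=.25)
E
python3 - <<'E'
from h import *
p=env.get_state()['tcp_pos']; env.movel([p[0],p[1],.42],velocity=.3)
env.reach([.575,.1625,.40],quat(np.pi)); st()
x,y,z,g,psi=SH['bottle']
pick(x,y,z+g,psi,.06,.16)
X,Y=MAT['bottle']; place(X,Y,.004+g,psi,.14)
st('end'); save('top','top1')
E
```

```text
2.6 [0.5747 0.1638 0.3998] open 0.0855 F [ 0.6 -0.2  0.3] 0.0
down hit=False 4.1 [0.576  0.1628 0.2245] open 0.0599 F [-0.3 -0.3  0.3] 0.0
closed 4.5 [0.576  0.1633 0.2248] open 0.0324 F [0.3 1.  6.4] 68.9
lift 5.4 [0.5741 0.1623 0.3811] open 0.0324 F [ 0.4  0.7 -5.6] 69.8
placed hit=True 7.6 [ 0.5264 -0.1386  0.1981] open 0.0319 F [0.8 2.6 3.2] 71.6
open 8.0 [ 0.525  -0.1398  0.197 ] open 0.0549 F [-0.2 -0.1  0.4] 0.0
end 8.5 [ 0.5251 -0.14    0.2877] open 0.0548 F [ 0.4  0.8 -1.3] 0.0
```

View pics/top1.png

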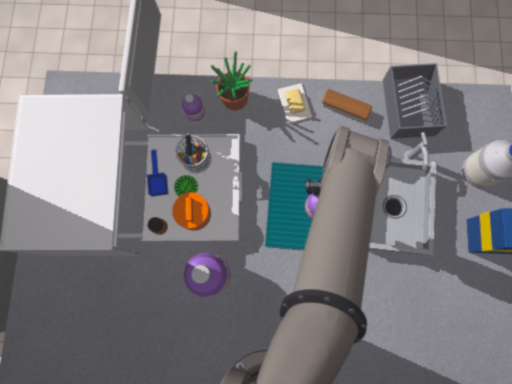

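The bottle stands on the mat near (315,207), and the tub, basket and trap haven't moved. Next the tub, then the basket.

```bash
sed -i 's/max(ztcp+.06,.26)/max(ztcp+.06,.31)/' h.py
python3 - <<'E'
from h import *
for o in ('tub','basket'):
    print(o); x,y,z,g,psi=SH[o]
    pick(x,y,z+g,psi,.05,.17,90)
    if env.get_state()['opening']<.008: raise SystemExit('missed')
    X,Y=MAT[o]; place(X,Y,.004+g,psi,.17,.045)
env.reach([.573,.19,.36],quat(np.pi)); st('look')
env.dwell(.2)
save('wrist','w1'); c=calibration('wrist'); np.save('pics/w1c.npy',c,allow_pickle=True); print(c)
save('top','top2')
a=np.hstack([cv2.imread('pics/w1.png'),cv2.imread('pics/top2.png')]); cv2.imwrite('pics/a.png',cv2.resize(a,(800,300),interpolation=cv2.INTER_AREA))
E
```

```text
tub
down hit=False 11.0 [0.4877 0.2204 0.1977] open 0.0501 F [-0.6 -0.2  0.8] 0.0
closed 11.4 [0.4875 0.2215 0.1978] open 0.0143 F [0.1 2.4 4. ] 90.2
lift 12.4 [0.4861 0.2199 0.3652] open 0.0135 F [-0.2  0.3 -6.2] 88.9
placed hit=True 14.6 [ 0.4612 -0.0463  0.1717] open 0.014 F [0.1 1.3 6. ] 90.4
open 15.0 [ 0.4596 -0.0468  0.1707] open 0.0451 F [ 0.4  0.5 -0.2] 0.0
basket
down hit=False 17.8 [0.6576 0.2282 0.22  ] open 0.0499 F [-0.1  0.   0.6] 0.0
closed 18.2 [0.6574 0.2293 0.22  ] open 0.0125 F [0.2 2.2 4.4] 88.4
lift 19.2 [0.6563 0.2283 0.387 ] open 0.012 F [-0.6  0.  -3.5] 87.5
placed hit=True 21.5 [ 0.6012 -0.0532  0.1937] open 0.0122 F [-0.8  0.6  5.8] 88.9
open 21.9 [ 0.5999 -0.0537  0.1923] open 0.045 F [ 1.   0.3 -0.7] 0.0
look 23.4 [0.573  0.1882 0.359 ] open 0.045 F [-0.4 -0.3  0. ] 0.0
{'fx': 297.3186396354542, 'fy': 297.3186396354542, 'cx': 249.95776782219687, 'cy': 193.61735858472676, 'rvec': array([-2.08063877, -2.07589765, -0.27795163]), 'tvec': array([-0.1906161 , -0.59997633,  0.28089701])}
```

View pics/a.png

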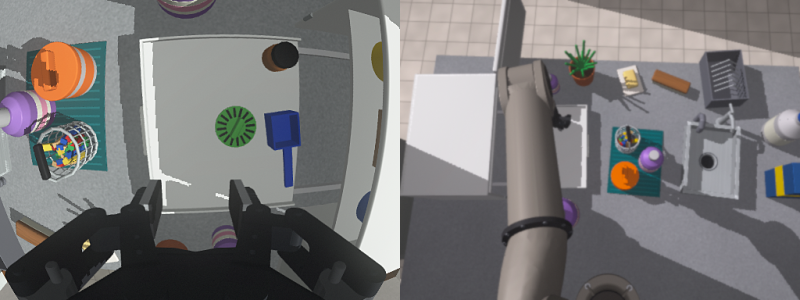

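All three stand on the mat: in the right half the tub is at (625,176), the bottle at (650,157) and the basket at (627,137). In the wrist view the trap is at (236,127), free on the shelf. Measuring the trap and fin now.

Run:
```python
from h import *
im=cv2.imread('pics/w1.png'); c=np.load('pics/w1c.npy',allow_pickle=True).item()
hsv=cv2.cvtColor(im,cv2.COLOR_BGR2HSV)
m=(hsv[...,0]>45)&(hsv[...,0]<75)&(hsv[...,1]>80); m[:, :240]=0; m[:,370:]=0; m[260:]=0; m[:100]=0
v,u=np.nonzero(m); h=cv2.convexHull(np.c_[u,v].astype(np.int32))[:,0]
P=ray('wrist',h,.044,c).astype(np.float32); print(u.mean(),v.mean(),len(u),cv2.minEnclosingCircle(P),cv2.fitEllipse(P))
# rectified top-down view at fin top z=.064, 0.25mm/px... x up, y left
g=np.mgrid[0:400,0:400]; X=.573+(200-g[0])*.00025; Y=.255+(200-g[1])*.00025
R=cv2.Rodrigues(c['rvec'])[0]; p=np.stack([X,Y,np.full_like(X,.064)],-1)@R.T+c['tvec'].ravel()
th=np.arctan2(np.hypot(p[...,0],p[...,1]),p[...,2]); n=np.hypot(p[...,0],p[...,1])
mu=(c['cx']+c['fx']*th*p[...,0]/n).astype(np.float32); mv=(c['cy']+c['fy']*th*p[...,1]/n).astype(np.float32)
cv2.imwrite('pics/trap.png',cv2.remap(im,mu,mv,cv2.INTER_CUBIC))
```

```text
301.3155688622754 161.5754491017964 1670 ((0.5670673847198486, 0.25761449337005615), 0.03556586429476738) ((0.567173957824707, 0.25762221217155457), (0.07012379169464111, 0.07044437527656555), 109.28528594970703)
```

View pics/trap.png

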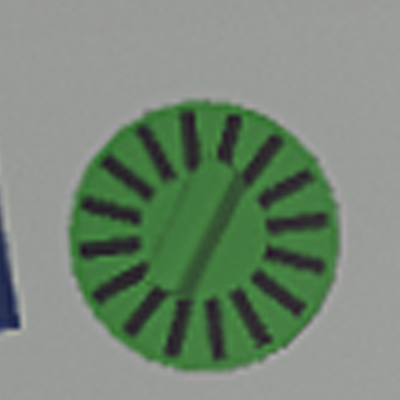

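The rectified view shows the trap circle at (0.567, 0.2576), 70–71 mm across. The fin runs from (217,172) to (168,290), which is a yaw of about -24°. Next, a look at the drain.

```bash
cat >> h.py <<'E'
def rectify(im,c,x0,y0,z,s=.00025,N=400):
    g=np.mgrid[0:N,0:N]; X=x0+(N//2-g[0])*s; Y=y0+(N//2-g[1])*s
    R=cv2.Rodrigues(c['rvec'])[0]; p=np.stack([X,Y,np.full_like(X,z)],-1)@R.T+c['tvec'].ravel()
    n=np.hypot(p[...,0],p[...,1]); th=np.arctan2(n,p[...,2])
    return cv2.remap(im,(c['cx']+c['fx']*th*p[...,0]/n).astype(np.float32),(c['cy']+c['fy']*th*p[...,1]/n).astype(np.float32),cv2.INTER_CUBIC)
E
python3 - <<'E'
from h import *
env.reach([.55,-.37,.33],quat(np.pi)); env.dwell(.3)
c=calibration('wrist'); im,d=save('wrist','w2'); np.save('pics/w2c.npy',c,allow_pickle=True)
t=np.load('pics/top0.npz')['im']; ct=calibration('top')
r=rectify(im,c,.534,-.365,.022)
g=np.mgrid[0:400,0:400]; X=.534+(200-g[0])*.00025; Y=-.365+(200-g[1])*.00025
px=cv2.projectPoints(np.stack([X,Y,np.full_like(X,.022)],-1).reshape(-1,3),ct['rvec'],ct['tvec'],np.array([[ct['fx'],0,ct['cx']],[0,ct['fy'],ct['cy']],[0,0,1]]),None)[0].reshape(400,400,2).astype(np.float32)
r2=cv2.remap(t,px,None,cv2.INTER_CUBIC)
cv2.imwrite('pics/drain.png',np.hstack([r,r2])); st()
E
```

```text
26.1 [ 0.5502 -0.3697  0.33  ] open 0.0449 F [0.8 0.5 0.1] 0.0
```

View pics/drain.png

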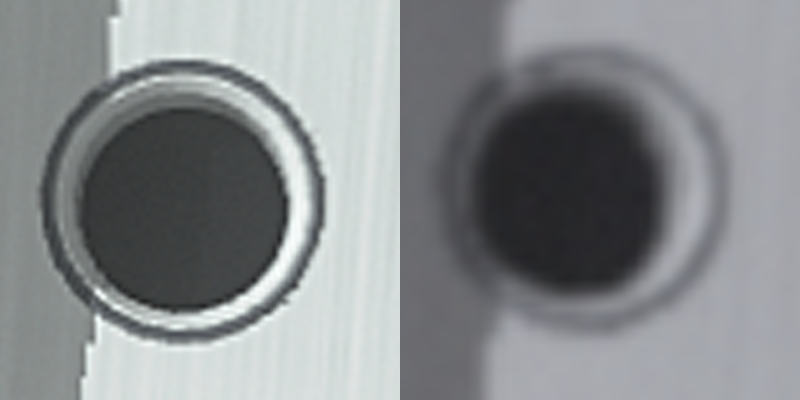

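Both views put the hole ring at about (183,200) and (182,190), so the hole axis is (0.535, -0.3607). Now picking up the trap and inserting it.

Run:
```python
from h import *
psi=np.pi-.42
env.reach([.56,-.34,.40],quat(np.pi))
env.reach([.5671,.2576,.36],quat(psi))
z=pick(.5671,.2576,.1205,psi,.026,.25,40)
if env.get_state()['opening']<.005: raise SystemExit('missed')
x,y=.535,-.3607
env.reach([x,y,.36],quat(psi))
env.movel([x,y,.135],velocity=.2)
hit=env.movel([x,y,.099],velocity=.03,stop_force=5); s=st(f'hit={hit} pickz={z}')
save('top','top3')
```

```text
down hit=False 30.7 [0.5677 0.2577 0.1214] open 0.0263 F [-0.2  0.4 -0.1] 0.0
closed 31.0 [0.5676 0.2578 0.1214] open 0.0089 F [-0.8 -0.2  6.1] 40.9
lift 32.4 [0.5665 0.2576 0.3693] open 0.0088 F [-0.1 -0.3 -1.1] 40.1
hit=True pickz=0.12140909935428557 36.9 [ 0.5349 -0.3606  0.1034] open 0.009 F [-0.7  0.7  4.9] 40.9
```

It stopped at 0.1034, exactly the expected home height (0.1214 - 0.018). Releasing and checking.

Run:
```python
from h import *
env.grip(.03); st('rel'); env.movel([.535,-.3607,.20],velocity=.15); env.movel([.55,-.37,.36],velocity=.25,rot=quat(np.pi)); env.dwell(.3)
c=calibration('wrist'); im,d=save('wrist','w3')
cv2.imwrite('pics/home.png',np.hstack([rectify(im,c,.535,-.3607,.026),cv2.resize(im,None,fx=.78,fy=.78)[:300].copy() if 0 else cv2.resize(im,(400,400))])); st()
hsv=cv2.cvtColor(im,cv2.COLOR_BGR2HSV); m=((hsv[...,0]>45)&(hsv[...,0]<75)&(hsv[...,1]>80)).astype(np.uint8)
k,l,s,_=cv2.connectedComponentsWithStats(m); q=ray('wrist',[[c['cx'],c['cy']]],.026,c)
for i in np.argsort(-s[1:,4])[:3]+1:
    v,u=np.nonzero(l==i); P=ray('wrist',np.c_[u,v],.026,c).astype(np.float32); print(s[i],cv2.minEnclosingCircle(P))
```

```text
rel 37.2 [ 0.5345 -0.36    0.1024] open 0.03 F [ 0.2 -0.6 -0.2] 0.0
 39.2 [ 0.5499 -0.3698  0.3592] open 0.0301 F [ 0.6 -0.4 -0.1] 0.0
[   0  157   46  112 3786] ((0.636168360710144, -0.8087952136993408), 0.13735099136829376)
[ 230  128   52   52 1720] ((0.5348390340805054, -0.3603537678718567), 0.03574782609939575)
[ 483  319   29   63 1001] ((1.0695981979370117, 0.3250240981578827), 0.20565909147262573)
```

View pics/home.png

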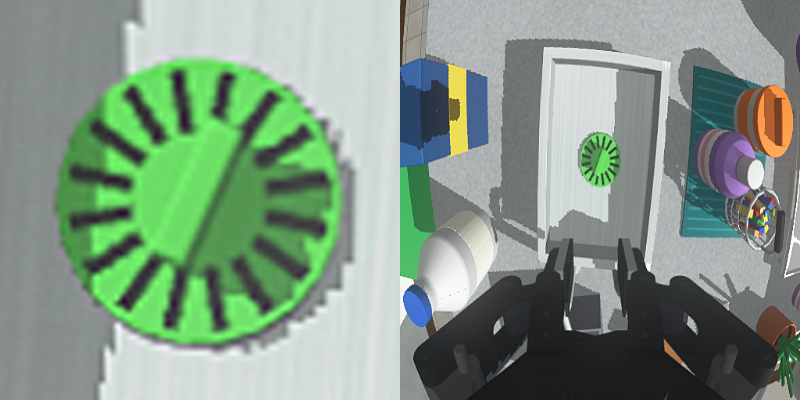

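The trap is home and centred: circle at (0.5348, -0.3604), all slots evenly visible. The three others still stand on the mat. Returning them: basket, tub, bottle.

```bash
python3 - <<'E'
from h import *
env.reach([.6,-.12,.40],quat(np.pi))
for o in ('basket','tub','bottle'):
    print(o); x,y,z,g,psi=SH[o]; X,Y=MAT[o]
    pick(X,Y,.0045+g,psi,.055 if o=='bottle' else .04,.17,90)
    if env.get_state()['opening']<.008: raise SystemExit('missed')
    place(x,y,z+g,psi,.14,.055 if o=='bottle' else .04)
env.reach([.53,-.1,.4],quat(np.pi)); env.dwell(.3); st('end')
im,d=save('top','top4'); np.save('pics/top4c.npy',cloud('top',d))
a=cv2.imread('pics/top0.png')
cv2.imwrite('pics/cmp.png',cv2.resize(np.hstack([a[120:250,135:250],im[120:250,135:250]]),None,fx=3.4,fy=3.4,interpolation=cv2.INTER_CUBIC))
E
sed 's/top0/top4/;s/topc/top4c/' m2.py | sed '/^for p,z/,$d;/crop2/d' > m3.py; python3 m3.py
```

```text
basket
down hit=False 41.9 [ 0.6006 -0.0546  0.1946] open 0.0402 F [-0.  -0.3  0.1] 0.0
closed 42.2 [ 0.6006 -0.0535  0.1945] open 0.012 F [-1.3  2.9  6.6] 88.2
lift 43.2 [ 0.5994 -0.0536  0.3621] open 0.0124 F [-0.3  0.9 -2.1] 87.8
placed hit=True 45.4 [0.6579 0.2292 0.2203] open 0.0125 F [0.1 0.5 4.9] 88.8
open 45.8 [0.6569 0.2284 0.2187] open 0.0402 F [-0.3 -0.2 -0.1] 0.0
tub
down hit=False 48.8 [ 0.4605 -0.0471  0.172 ] open 0.04 F [0.5 0.2 0.7] 0.0
closed 49.2 [ 0.4606 -0.0462  0.1722] open 0.014 F [-0.2  3.3  5.7] 88.4
lift 50.2 [ 0.4591 -0.0467  0.3405] open 0.0138 F [ 0.4  0.5 -5.7] 88.1
placed hit=True 52.2 [0.4881 0.2216 0.1981] open 0.0141 F [-0.3 -0.   5. ] 89.6
open 52.6 [0.4866 0.2207 0.1967] open 0.04 F [ 0.4 -1.  -0.6] 0.0
bottle
down hit=False 55.7 [ 0.5255 -0.1402  0.1982] open 0.0552 F [-0.9 -0.3 -0.5] 0.0
closed 56.0 [ 0.5257 -0.1401  0.1988] open 0.0322 F [-1.6  0.9  6.1] 88.6
lift 57.0 [ 0.5243 -0.1395  0.3662] open 0.0314 F [ 0.2 -0.9 -5.1] 89.5
placed hit=True 59.2 [0.5762 0.1629 0.2248] open 0.0319 F [1.2 0.8 4.9] 90.6
open 59.6 [0.5748 0.1626 0.2232] open 0.
[... 675 characters left out ...]
 0.2262] [0.051  0.0081] yaw -171.8 mean [0.6575 0.2261] px 190.5 145.1
bot 569 rect [0.5818 0.1642] [0.084 0.085] yaw 78.8 mean [0.5779 0.1629] px 215.3 180.8Traceback (most recent call last):
  File "m3.py", line 19, in <module>
    fit('trap',near(186,186,16)&(H>45)&(H<75)&(S>120),.044)
    ~~~^^^^^^^^^^^^^^^^^^^^^^^^^^^^^^^^^^^^^^^^^^^^^^^^^^^^
  File "m3.py", line 7, in fit
    k,l,st,_=cv2.connectedComponentsWithStats(m); i=1+np.argmax(st[1:,4]); v,u=np.nonzero(l==i)
                                                      ~~~~~~~~~^^^^^^^^^^
    return _wrapfunc(a, 'argmax', axis=axis, out=out, **kwds)
    return bound(*args, **kwds)
ValueError: attempt to get argmax of an empty sequence
```

View pics/cmp.png

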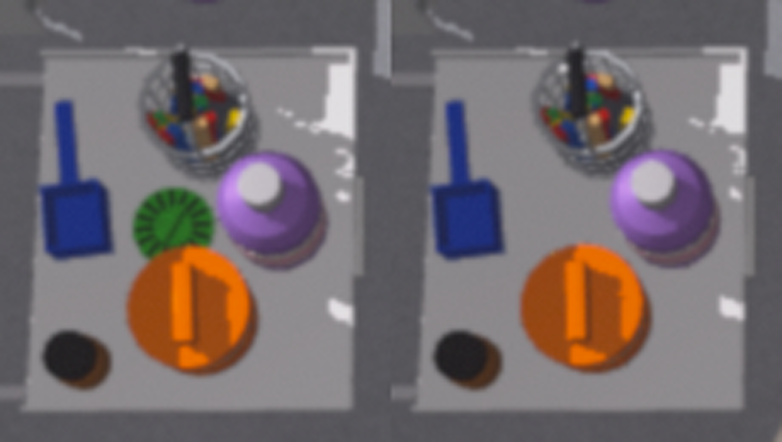

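The before and after crops match: all three objects are within about 3 mm of where they stood, and the scoop and jar haven't moved. The arm is clear, so I'm handing in.

```bash
python3 -c "
from h import *
print(job.job_done())"
```

```text
the job is handed in; nothing more can be done
None
```

The job is handed in at about 62 s of the 141 s limit: the trap is home and flat in the drain, and the tub, bottle and basket are back upright on the shelf within about 3 mm of their starts by the top camera, with the scoop and jar unmoved; no verdict was returned.

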